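# Fit the hand lever to a conveyor gate drive

### The job

Fit the knobbed hand lever onto the upright splined shaft of the conveyor gate drive: find by gentle feel the rotation at which its grooves match the splines (no forcing), and slide it fully home on the shaft's collar. Then swing the lever anticlockwise (seen from above) until the shaft reaches its stop, let go, and leave the other things where they lie.

Things in the scene. Friction and masses are not known exactly. Their poses are not given: they have to be found in the camera images.
- lever_hub (a point): Centre of the hub of the loose hand lever (steel hub, aluminium arm, about 0.2 kg, starts flat on the table), 12 mm above its underside. Hub 24 mm high, with two parallel flats 36 mm apart facing the lever's +y and -y, 26 mm long: grip here. A 20 mm wide boss reaches to -28 mm in x. x points along the lever's arm, z up along the bore. Home: 12 mm above the seat.
- lever_bore (a point): Lower mouth of the hub's vertical through bore, on its axis, in the lever's underside. Between four inward teeth (tips on a 20.4 mm circle) run four straight grooves, 5.4 mm wide, every 90 degrees, bottoms on a 28 mm circle, one groove towards the arm (+x).
- lever_knob (a point): Centre of the lever's black ball knob, 22 mm wide, on an 8 mm post at the end of the arm, 95 mm from the bore axis and 42 mm above the underside. The arm is 12 mm wide and 8 mm high, level with the underside.
- seat (a point): Point on the shaft's axis at the top of its collar (38 mm wide), 72 mm above the table, where the hub's underside must rest. Axes are the drive housing's, z up; they do NOT tell how the splines stand. Housing: grey box 130 x 110 mm, 60 mm high, on a foot plate 170 x 140 mm, motor out along +x, up to 64 mm high, below a 54 mm wide flange.
- spline_ends (a point): On the shaft's axis, 22 mm above the seat: the flat upper ends of the four splines (3.6 mm wide, tips on a 26 mm circle, every 90 degrees). Their rotation differs each time and is not measured: see it or feel for it. Hub teeth rest on these ends, 22 mm above home, until grooves match splines to about 4 degrees and 1 mm; any of the four positions will do.
- nose (a point): Top of the shaft, 33 mm above the seat. Above the splines it is a plain round nose, 18.4 mm wide and 5 mm high, then a 6 mm taper to 10 mm width: it centres the hub's bore to about 1 mm.
- shaft (a joint): Turn of the shaft, rad, anticlockwise from above positive. Starts at 0 on its clockwise stop (does not give clockwise); the other stop is at 0.9. Turns against a steady friction of about 0.15 N m and stays where left. Does not tell the splines' rotation. Strain nothing: keep the lever-shaft contact below 80 N (a twist of about 0.8 N m, 8 N at the knob).
- spare_hub (a point): Bystander: hub centre, 9 mm above the table, of a shorter spare arm (85 mm long in all, plain round 15 mm bore, no knob, 18 mm high). It lies beside the lever; leave it.
- tape_roll: Bystander: standing-flat roll of tape, 96 mm wide, 48 mm high; leave it.
- carton: Bystander: small cardboard box 100 x 80 x 60 mm; leave it.
- scanner: Bystander: black hand scanner lying down, 160 mm long, 30 mm high; leave it.
- cleaner: Bystander: upright spray bottle, 56 mm wide, 150 mm high; leave it.

How it is judged:
On the way:
1. the lever is threaded on the splines, fully home on the collar, before the shaft has been turned (by less than 0.5 rad) (z of lever_hub in the frame of seat between 0.008 and 0.0145 m and horizontal distance between lever_hub and seat below 0.0035 m and angle between lever_hub's own z axis and vertical below 0.08 rad and value of joint shaft below 0.5 rad), for 0.2 s.
At the end, for the whole second after the job is handed in: The lever is on the splined shaft, its hub level and fully home on the collar (hub centre 8 to 14.5 mm above the seat point, within 3.5 mm of the axis, tilt under 0.08 rad), the shaft is turned anticlockwise to its stop (over 0.82 rad of 0.9), and the lever is at rest and released (z of lever_hub in the frame of seat between 0.008 and 0.0145 m and horizontal distance between lever_hub and seat below 0.0035 m and angle between lever_hub's own z axis and vertical below 0.08 rad and value of joint shaft above 0.82 rad and linear speed of lever below 0.02 m/s); the robot touches nothing.
It fails at once if the lever is forced: more than 80 N of contact force between lever and shaft (contact force between lever and shaft above 80 N).
It fails at once if a bystander is shifted by more than 30 mm (distance of any of spare_hub, tape_roll, carton, scanner, cleaner from where it was at the start of the episode above 0.03 m).
It also fails if it takes over 61 s, if anything falls off the work surface, if the arm or the gripper's body presses on something with over 40 N, if the wrist force passes 120 N, or if a joint passes its speed limit or range.

### The arm

A 6-joint arm with a two-finger parallel gripper is mounted at the origin on the work surface. World frame = base frame: x ahead of the robot, y to its left, z up, the work surface at z = 0. Lengths are in m, angles in rad, forces in N, time in s.
With the tool pointing down it reaches from about 0.3 to 0.875 m from the base axis. Payload 6.4 kg.
Tool frame: the origin (TCP) lies on the centre line of the jaws, within the pads' length; the fingertips stand 14 mm ahead of it and the grasp point (between the pads) lies 5 mm behind it; z points along the fingers, y is the direction in which the jaws open and shut (so a half turn about z gives the same grasp; the last joint's range is limited). The gripper opens to 85 mm and grips with 20 to 120 N. Pads are 22 mm wide; open, the fingers measure 114 mm over their backs; the gripper's body (76 mm by 85 mm) begins 54 mm behind the grasp point. The pads swing forward as they close: fully open they stand 13 mm farther back than shut.
Start: joints at [0.998, 0.181, 1.607, -0, 1.354, -0.206], TCP at [0.206, 0.537, 0.245] pointing down, gripper open.
Joint ranges: [-2.99, 2.99], [-0.89, 2.07], [0.3, 2.58], [-1.14, 4.28], [0, 2.63], [-3.12, 3.12]. Speed limits (rad/s): [2.57, 2.57, 3.01, 3.14, 3.14, 3.14].

### API

Orientations are given as a unit quaternion [w, x, y, z].
In Python, from bench import * gives the robot as it stands.
- The arm moves only by the tool servo_tool, never from a script. Its argument "plan" is a list that holds one entry, the list of rows, each a list of 5 numbers: the shift along the world's x, y, z in m, then the turn about the world's z in rad, then the gripper command: -1 is shut, 1 is fully open, values between are in proportion. In form: [[[tx, ty, tz, roll, claw], ...]]. A call has 1 to 8 rows; each row shifts and turns the commanded pose from where the row before left it; what a row does not reach is not made up. A row lasts 1/10 s, in which the tool goes at most 50 mm and 8.59 degrees, less where a joint would pass 70% of its speed; a pose out of reach is approached as far as the arm can. A call with a gripper value outside its range is refused whole. The fingers move at their own pace and stop on an object; the grip force is fixed at half the most. Time passes only in rows, so rows that do not move let the fingers close. It gives the time, the measured TCP pose, the force and the opening at its end, in the units of the state.
- get_obs(): the state, without advancing time (a new reading comes with each control period).
- camera(name): name is "scene" or "top" or "wrist"; returns a dict with "img" (480x640x3 uint8, blue, green, red), "camera_matrix" (3x3 intrinsics, pixels), "rvec" (rotation vector, rad) and "tvec" (3), from world to camera coordinates, as OpenCV has them. Camera axes: x right, y down, z forward; pixel columns grow to the right and rows downward; lengths in m; the calibration is good to about 2 mm. A picture is of the moment at which its call begins. There is no depth.
- hand_in(): hands the job in, once; it reports no verdict.
Trained networks look in a picture, given as the dict that the camera call returned (one of the last four; its "shot" number tells which), for a name from the list of things; names that differ only in an ending like _2 or _b are one class to them, and where a whole thing is asked for, a point or a joint stands for the part that bears it (a point fixed in the world has none). Each returns a list of dicts, best first, with "conf" (0 to 1); they miss things now and then, are a little off and sometimes report something else, mostly with a low value. They report only what shows in the picture. A call takes as long as a camera call.
- trace(picture, thing): "mask" (480x640 bool, what is visible of it) and "rect" ([left, top, right, bottom] as shares, 0 to 1, of the picture: columns of its width, rows of its height, round what is visible of it).
- pinpoint(picture, thing): "centre" ([row, column] as shares, 0 to 1, of the picture: columns of its width, rows of its height: a listed point, or the origin of a listed thing).
The state is a dict: "time_s": time; "q": joint angles; "dq": joint speeds; "joint_efforts": joint torques, N m; "eef_pos": TCP position; "eef_rot": TCP orientation; "wrist_force": force on the tool from outside, world axes, zero at the start; "torque": the same for the moment, N m; "opening": opening from 0.0 (shut) to 1.0 (fully open).
Only numpy, scipy, OpenCV 4.12 (cv2) and the standard library are available. Lean on these libraries where they do the work, as an engineer would, in place of code of your own. Each camera call takes 0.05 s, during which the arm holds its last target.

## Working session

There is one attempt and no reset: what is moved stays moved. The work goes in short steps, Python scripts to look and compute and a tool call to move; the robot and the scene stay as the last step left them, time stands still between calls to the robot, and variables do not carry over. Pictures are saved under pics/ and viewed, and the job is handed in when it is done.

Besides the shell and the picture viewer there is one more tool, called by a JSON object that holds its "api" and its "payload". servo_tool: Moves the arm, as the interface text tells. Its arguments: {"type":"object","properties":{"plan":{"type":"array"}},"required":["plan"]}

```bash
ls; mkdir -p pics; cat > h.py <<'E'
from bench import *
import numpy as np, cv2
def ray(c,px):
    R=cv2.Rodrigues(np.array(c["rvec"],float))[0];t=np.array(c["tvec"],float).ravel()
    K=np.array(c["camera_matrix"])
    u=cv2.undistortPoints(np.array([[px]],float),K,None).ravel()
    d=R.T@np.array([u[0],u[1],1]);o=-R.T@t
    return o,d
def atz(c,px,z):
    o,d=ray(c,px);return o+d*(z-o[2])/d[2]
def proj(c,P):
    return cv2.projectPoints(np.array(P,float).reshape(-1,3),np.array(c["rvec"],float),np.array(c["tvec"],float),np.array(c["camera_matrix"],float),None)[0].reshape(-1,2)
def pin(c,n,k=2):
    return [(round(r["conf"],2),np.array([r["centre"][1]*640,r["centre"][0]*480]).round(1)) for r in pinpoint(c,n)[:k]]
E
python3 - <<'E'
from h import *
o=get_obs();print(o)
Z=dict(lever_hub=.012,lever_bore=0,lever_knob=.042,seat=.072,spline_ends=.094,nose=.105,spare_hub=.009)
for n in ["top","scene"]:
    c=camera(n);cv2.imwrite(f"pics/{n}0.png",c["img"])
    for t,z in Z.items():
        print(n,t,[(a,p,atz(c,p,z).round(4)) for a,p in pin(c,t)])
E
```

```text
pics
{'time_s': 0.0, 'q': array([ 9.97711421e-01,  1.81513891e-01,  1.60800754e+00,  1.36350782e-05,
        1.35382254e+00, -2.06312356e-01]), 'dq': array([-0.00037751, -0.00174007,  0.00147941,  0.00077008, -0.00226233,
       -0.0001919 ]), 'joint_efforts': array([ 6.05646583e-04, -4.44853055e+01, -3.51358116e+01,  1.07265837e-04,
        8.68485309e-03,  9.66248138e-06]), 'eef_pos': array([0.2058891 , 0.53630473, 0.24439964]), 'eef_rot': array([-3.38827946e-04,  1.82361484e-01,  9.83231164e-01, -8.07474709e-04]), 'wrist_force': array([ 0.11621306, -0.26489089, -0.26481538]), 'torque': array([ 0.02702177, -0.02475804, -0.04620549]), 'opening': 0.9992658838356757}
top lever_hub [(0.9, array([374.8, 256.4]), array([ 0.4723, -0.1475,  0.012 ]))]
top lever_bore [(0.9, array([374.9, 261.9]), array([ 0.4587, -0.149 ,  0.    ]))]
top lever_knob [(0.81, array([364.6, 221.3]), array([ 0.5664, -0.1145,  0.042 ]))]
top seat [(0.85, array([274.8, 208.5]), array([0.5861, 0.1386, 0.072 ])), (0.16, array([434.3, 261.1]), array([ 0.4534, -0.3055,  0.072 ]))]
top spline_ends [(0.78, array([273. , 
[... 398 characters left out ...]
19,  0.012 ]))]
scene lever_bore [(0.73, array([271.9, 306.7]), array([ 0.4743, -0.1489,  0.    ])), (0.58, array([266.4, 305.4]), array([ 0.4616, -0.1532,  0.    ]))]
scene lever_knob [(0.89, array([308.3, 304.1]), array([ 0.5571, -0.1202,  0.042 ]))]
scene seat [(0.86, array([382.6, 232. ]), array([0.5936, 0.1492, 0.072 ]))]
scene spline_ends [(0.6, array([383.5, 226. ]), array([0.594 , 0.1474, 0.094 ])), (0.5, array([380.6, 227.1]), array([0.5901, 0.1398, 0.094 ]))]
scene nose [(0.78, array([380.6, 227.5]), array([0.5954, 0.1275, 0.105 ])), (0.71, array([268.6, 306. ]), array([ 0.5213, -0.2087,  0.105 ]))]
scene spare_hub [(0.72, array([215.2, 358.7]), array([ 0.4656, -0.325 ,  0.009 ]))]
```

View pics/top0.png

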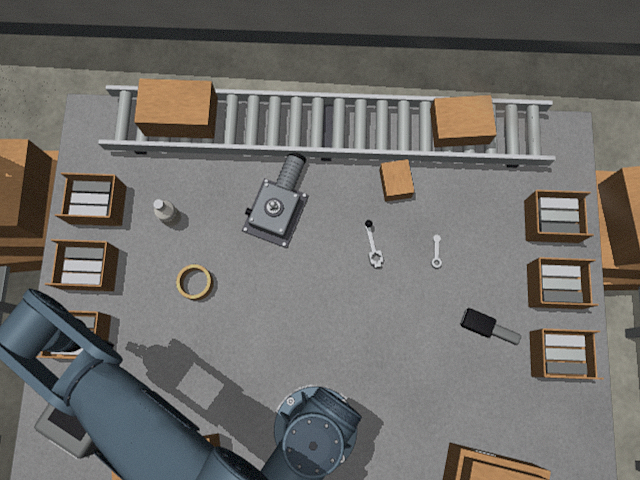

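View pics/scene0.png

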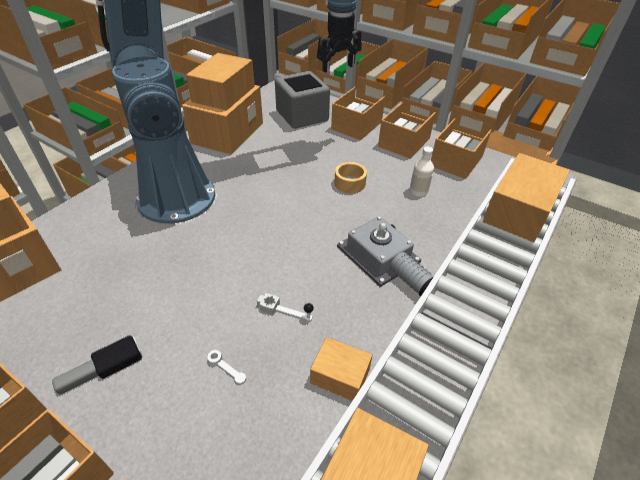

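{"api": "servo_tool", "payload": {"plan": [[[0.0155,-0.0404,0,-0.1432,1],[0.0155,-0.0404,0,-0.1432,1],[0.0155,-0.0404,0,-0.1432,1],[0.0155,-0.0404,0,-0.1432,1],[0.0155,-0.0404,0,-0.1432,1],[0.0155,-0.0404,0,-0.1432,1],[0.0155,-0.0404,0,-0.1432,1],[0.0155,-0.0404,0,-0.1432,1]]]}}

```text
time_s: 1.6
eef_pos: [0.3305, 0.2121, 0.2456]
eef_rot: [0.0, 0.688, 0.726, 0.001]
wrist_force: [0.7, -0.1, -0.1]
opening: 1.0
```

{"api": "servo_tool", "payload": {"plan": [[[0.0155,-0.0404,0,-0.1432,1],[0.0155,-0.0404,0,-0.1432,1],[0.0155,-0.0404,0,-0.1432,1],[0.0155,-0.0404,0,-0.1432,1],[0.0155,-0.0404,0,-0.1432,1],[0.0155,-0.0404,0,-0.1432,1],[0.0155,-0.0404,0,-0.1432,1],[0.0155,-0.0404,0,-0.1432,1]]]}}

```text
time_s: 2.4
eef_pos: [0.4546, -0.1116, 0.2456]
eef_rot: [0.0, 0.972, 0.236, 0.0]
wrist_force: [1.1, 1.1, 0.5]
opening: 1.001
```

```bash
cat > m.py <<'E'
import sys
from h import *
from scipy.spatial.transform import Rotation as Ro
Z=dict(lever_hub=.012,lever_bore=0,lever_knob=.042,seat=.072,spline_ends=.094,nose=.105,spare_hub=.009)
def st():
    o=get_obs();q=o["eef_rot"];R=Ro.from_quat([q[1],q[2],q[3],q[0]]).as_matrix()
    print("t",o["time_s"],"q",o["q"].round(3),"pos",o["eef_pos"].round(4),"yawY",np.degrees(np.arctan2(R[1,1],R[0,1])).round(2),"z",R[:,2].round(3),"F",o["wrist_force"].round(2),"T",o["torque"].round(3),"op",round(o["opening"],3))
def look(n,tag,things,dz=0):
    c=camera(n);cv2.imwrite(f"pics/{tag}.png",c["img"])
    for t in things:
        print(n,t,[(a,p,atz(c,p,Z[t]+dz).round(4)) for a,p in pin(c,t)])
    return c
E
python3 - <<'E'
from m import *
st();look("wrist","w1",["lever_hub","lever_bore","lever_knob"])
E
```

```text
t 2.4 q [-0.495 -0.066  1.866  0.     1.341  0.598] pos [ 0.4546 -0.1116  0.2456] yawY -62.66 z [ 0.001 -0.    -1.   ] F [1.06 1.12 0.55] T [-0.024 -0.002  0.033] op 1.001
wrist lever_hub [(0.73, array([366.4, 215.2]), array([ 0.4743, -0.1524,  0.012 ]))]
wrist lever_bore [(0.62, array([364.4, 216.4]), array([ 0.471 , -0.1536,  0.    ]))]
wrist lever_knob [(0.61, array([397.7, 110.2]), array([ 0.564, -0.127,  0.042]))]
```

View pics/w1.png

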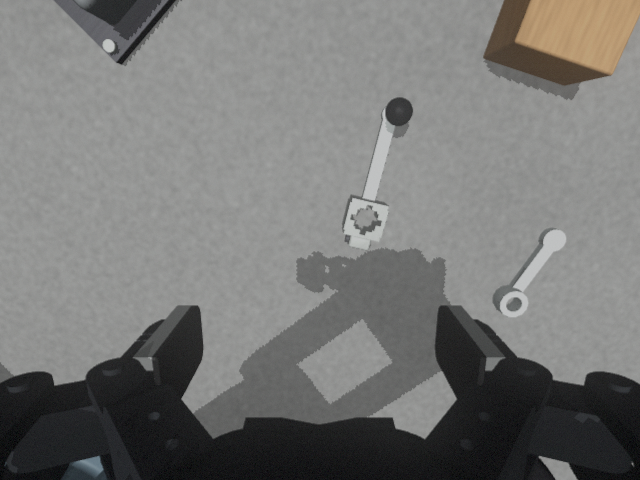

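{"api": "servo_tool", "payload": {"plan": [[[-0.005,-0.015,-0.035,-0.07,0.6],[-0.005,-0.015,-0.035,-0.06,0.6],[0,-0.01,-0.03,0,0.6],[0,0,0,0,0.6]]]}}

```text
time_s: 3.0
eef_pos: [0.4412, -0.1474, 0.1417]
eef_rot: [-0.003, 0.984, 0.177, -0.003]
wrist_force: [-0.9, 0.4, -0.5]
opening: 0.798
```

```bash
python3 - <<'E'
from m import *
st();c=look("wrist","w2",["lever_hub","lever_bore","lever_knob"])
im=c["img"];r=trace(c,"lever_hub")[0]
m=r["mask"];print(r["conf"],m.sum())
ys,xs=np.nonzero(m);x0,y0=max(0,xs.min()-15),max(0,ys.min()-15)
cv2.imwrite("pics/w2c.png",cv2.resize(im[y0:ys.max()+15,x0:xs.max()+15],None,fx=3,fy=3,interpolation=cv2.INTER_CUBIC)[:600,:800]);print(x0,y0)
E
```

```text
t 3.0 q [-0.578  0.066  1.963  0.     1.121  0.637] pos [ 0.4412 -0.1474  0.1417] yawY -69.66 z [-0.007  0.004 -1.   ] F [-0.9   0.37 -0.55] T [ 0.016  0.031 -0.031] op 0.798
wrist lever_hub [(0.85, array([340.2, 202.8]), array([ 0.4705, -0.1512,  0.012 ]))]
wrist lever_bore [(0.76, array([340.3, 197.7]), array([ 0.4722, -0.1512,  0.    ]))]
wrist lever_knob [(0.92, array([364.9,  29.5]), array([ 0.5642, -0.1272,  0.042 ]))]
0.96 6729
298 0
```

View pics/w2.png

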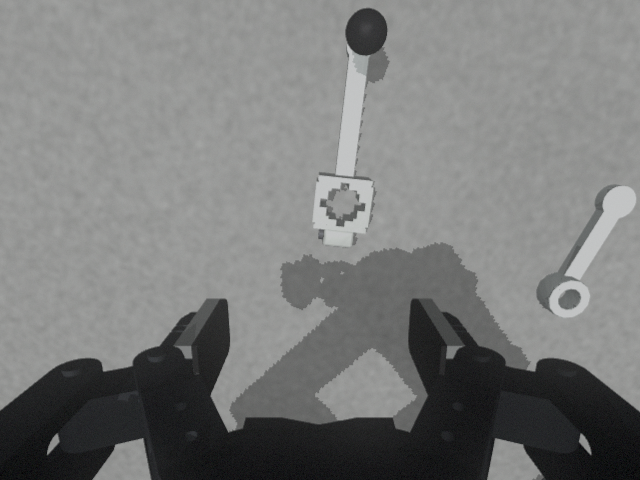

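View pics/w2c.png

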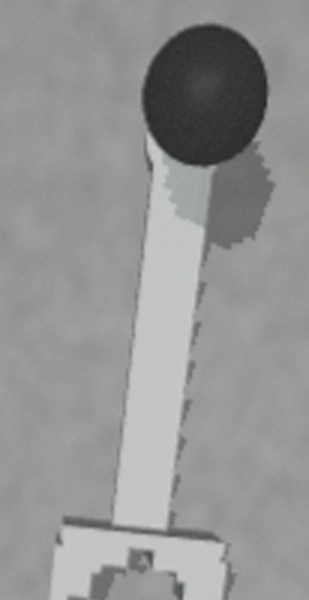

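```bash
python3 - <<'E'
from m import *
c=camera("wrist")
im=c["img"]
cv2.imwrite("pics/w3c.png",cv2.resize(im[160:260,290:400],None,fx=5,fy=5,interpolation=cv2.INTER_CUBIC))
for n,p,z in [("tl",(319,177),.024),("tr",(373,181),.024),("bl",(313,229),.024),("br",(370,235),.024),("armL1",(350,60),.008),("armL2",(336,175),.008),("armR1",(367,70),.008),("armR2",(354.5,175),.008)]:
    print(n,atz(c,p,z).round(4))
print(proj(c,get_obs()["eef_pos"]),proj(c,[.4735,-.151,.024]))
E
```

```text
tl [ 0.4874 -0.1347  0.024 ]
tr [ 0.497  -0.1679  0.024 ]
bl [ 0.4543 -0.1428  0.024 ]
br [ 0.4636 -0.1796  0.024 ]
armL1 [ 0.561  -0.1282  0.008 ]
armL2 [ 0.4913 -0.1455  0.008 ]
armR1 [ 0.5594 -0.1404  0.008 ]
armR2 [ 0.4957 -0.1573  0.008 ]
[[317.96200072 332.34869718]] [[335.09176516 206.17953241]]
```

View pics/w3c.png

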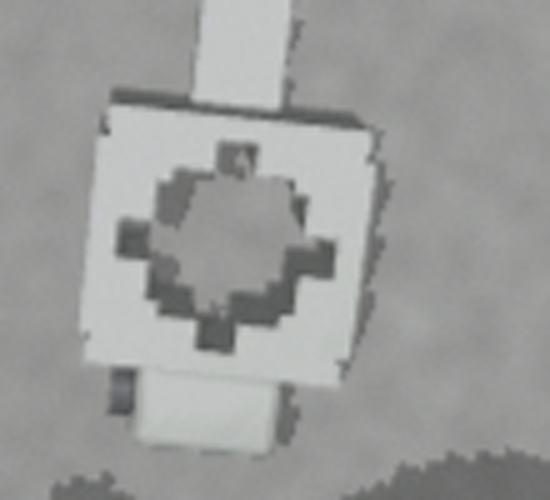

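```bash
python3 - <<'E'
from m import *
c=camera("wrist")
q=[atz(c,p,.024) for p in [(311.6,181.4),(364.6,186),(306.6,232),(358.4,237)]]
ctr=sum(q)/4;print(np.round(q,4),ctr.round(4))
for a,b,o in [(0,1,90),(2,3,90),(2,0,0),(3,1,0)]:
    v=q[b]-q[a];print(np.linalg.norm(v[:2]).round(4),np.degrees(np.arctan2(v[1],v[0])).round(2)+o)
im=c["img"];cv2.imwrite("pics/w4.png",im);print(pin(c,"lever_hub"),pin(c,"lever_knob"))
st()
a=[(atz(c,p,.008)) for p in [(290+205/5,160),(290+193/5,160+95/5)]]
print(a)
E
```

```text
[[ 0.4831 -0.1313  0.024 ]
 [ 0.4922 -0.1642  0.024 ]
 [ 0.4509 -0.1396  0.024 ]
 [ 0.4596 -0.1729  0.024 ]] [ 0.4714 -0.152   0.024 ]
0.034 15.420000000000002
0.0345 14.670000000000002
0.0333 14.4
0.0337 15.12
[(0.78, array([334.2, 203.5])), (0.21, array([359. ,  40.5]))] [(0.97, array([355.1,  40.9]))]
t 3.45 q [-0.578  0.061  1.957  0.     1.122  0.638] pos [ 0.4449 -0.1496  0.1464] yawY -69.7 z [ 0.002 -0.001 -1.   ] F [0.02 0.05 0.93] T [-0.026  0.006  0.024] op 0.798
[array([ 0.49938133, -0.13895599,  0.008     ]), array([ 0.48704976, -0.14190628,  0.008     ])]
```

View pics/w4.png

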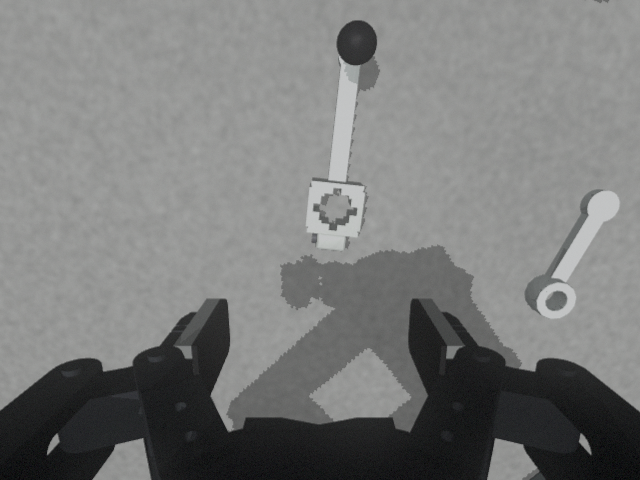

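{"api": "servo_tool", "payload": {"plan": [[[0.0133,-0.001,-0.04,-0.046,0.6],[0.0133,-0.001,-0.04,-0.047,0.6],[0,0,-0.02,0,0.6],[0,0,0,0,0.6]]]}}

```text
time_s: 3.85
eef_pos: [0.4688, -0.1502, 0.0426]
eef_rot: [-0.002, 0.991, 0.13, -0.002]
wrist_force: [-0.8, 0.3, 0.2]
opening: 0.797
```

```bash
python3 - <<'E'
from m import *
c=camera("wrist");cv2.imwrite("pics/w5.png",c["img"]);print(ray(c,(320,240)))
st();print(proj(c,[.4715,-.152,.024]))
E
```

```text
(array([ 0.53448896, -0.13361974,  0.17032308]), array([-0.24405544, -0.06357703, -0.96779304]))
t 3.9 q [-0.552  0.294  1.939 -0.     0.912  0.758] pos [ 0.4699 -0.151   0.0444] yawY -75.05 z [-0.003  0.002 -1.   ] F [ 1.23 -0.19  0.73] T [-0.013 -0.015 -0.013] op 0.806
[[324.21528087 305.53872412]]
```

View pics/w5.png

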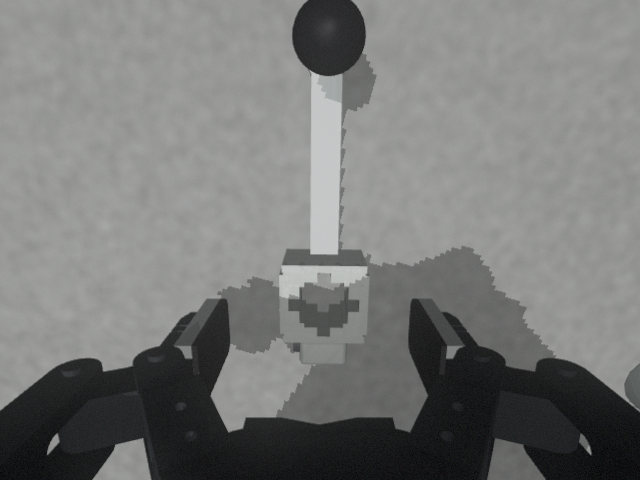

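{"api": "servo_tool", "payload": {"plan": [[[0.0005,0,-0.02,0,0.6],[0,0,-0.01,0,0.6],[0,0,0,0,0.6],[0,0,0,0,0.6]]]}}

```text
time_s: 4.3
eef_pos: [0.4717, -0.1519, 0.0162]
eef_rot: [0.0, 0.992, 0.13, 0.0]
wrist_force: [-0.7, 0.3, -0.3]
opening: 0.799
```

{"api": "servo_tool", "payload": {"plan": [[[0,0,0,0,-1],[0,0,0,0,-1],[0,0,0,0,-1],[0,0,0,0,-1],[0,0,0,0,-1]]]}}

```text
time_s: 4.8
eef_pos: [0.472, -0.1521, 0.0163]
eef_rot: [0.001, 0.992, 0.13, 0.001]
wrist_force: [-1.1, 0.8, 6.2]
opening: 0.406
```

```bash
python3 - <<'E'
from m import *
c=camera("wrist");cv2.imwrite("pics/w6.png",c["img"])
st()
E
```

```text
t 4.85 q [-0.551  0.352  1.939 -0.     0.849  0.759] pos [ 0.472  -0.1521  0.0163] yawY -75.06 z [ 0.001 -0.001 -1.   ] F [-0.57  1.16  6.36] T [ 0.113  0.16  -0.02 ] op 0.41
```

View pics/w6.png

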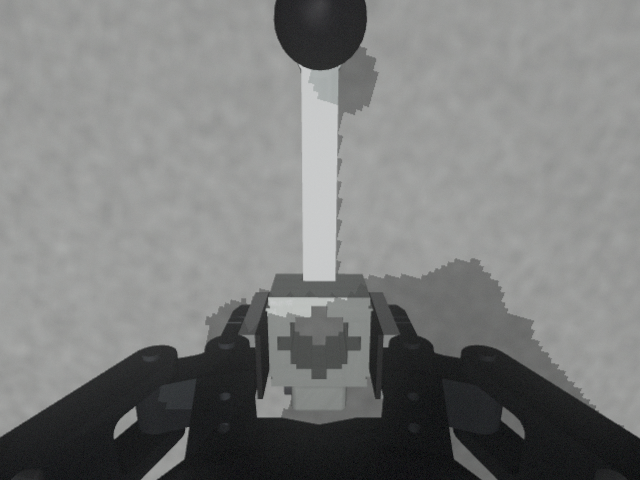

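{"api": "servo_tool", "payload": {"plan": [[[0,0,0,0,0.1],[0,0,0.004,0,0.1],[0,0,0,0,0.1],[0,0,0,0,-1],[0,0,0,0,-1],[0,0,0,0,-1],[0,0,0,0,-1]]]}}

```text
time_s: 5.55
eef_pos: [0.4716, -0.1518, 0.0198]
eef_rot: [0.0, 0.992, 0.13, 0.0]
wrist_force: [-1.0, -0.1, 5.7]
opening: 0.404
```

```bash
python3 - <<'E'
from m import *
st()
E
```

```text
t 5.55 q [-0.552  0.344  1.94  -0.     0.857  0.759] pos [ 0.4716 -0.1518  0.0198] yawY -75.07 z [ 0. -0. -1.] F [-1.01 -0.1   5.67] T [0.113 0.202 0.036] op 0.404
```

{"api": "servo_tool", "payload": {"plan": [[[0,0,0.02,0,-1],[0,0,0.04,0,-1],[0,0,0.04,0,-1],[0.01,0.03,0.03,0,-1],[0.012,0.04,0.03,0,-1],[0.012,0.045,0.02,0,-1],[0.012,0.045,0,0,-1],[0.012,0.04,0,0,-1]]]}}

```text
time_s: 6.35
eef_pos: [0.529, 0.0487, 0.1987]
eef_rot: [0.0, 0.992, 0.13, 0.001]
wrist_force: [0.5, -0.8, -2.2]
opening: 0.411
```

{"api": "servo_tool", "payload": {"plan": [[[0,0.012,0,0,-1],[0,0,0,0,-1],[0,0,0,0,-1]]]}}

```text
time_s: 6.65
eef_pos: [0.5282, 0.0581, 0.1975]
eef_rot: [0.0, 0.991, 0.13, -0.001]
wrist_force: [0.7, -0.2, -2.7]
opening: 0.405
```

```bash
python3 - <<'E'
from m import *
st()
c=look("wrist","w7",["seat","spline_ends","nose","lever_knob"])
print(proj(c,[[.594,.14,.072],[.594,.14,.094],[.594,.14,.105]]),c["camera_matrix"])
u=proj(c,[.594,.14,.094])[0].astype(int)
cv2.imwrite("pics/w7c.png",cv2.resize(c["img"][max(0,u[1]-50):u[1]+50,max(0,u[0]-60):u[0]+60],None,fx=5,fy=5,interpolation=cv2.INTER_CUBIC))
look("top","t7",["seat","spline_ends","nose"])
look("scene","s7",["seat","spline_ends","nose"])
E
```

```text
t 6.65 q [-1.130e-01  1.340e-01  1.762e+00 -1.000e-03  1.247e+00  1.196e+00] pos [0.5282 0.0581 0.1975] yawY -75.04 z [-0.002 -0.001 -1.   ] F [ 0.73 -0.19 -2.67] T [-0.026 -0.012  0.014] op 0.405
wrist seat []
wrist spline_ends []
wrist nose []
wrist lever_knob [(0.95, array([319.6,  19.2]), array([0.6658, 0.0942, 0.042 ]))]
[[217.24910328 109.58923511]
 [207.38197583 106.74812047]
 [201.69343732 105.1101777 ]] [[390.73015391   0.         318.72035674]
 [  0.         390.73015391 245.76569336]
 [  0.           0.           1.        ]]
top seat []
top spline_ends []
top nose []
scene seat [(0.68, array([383.1, 234. ]), array([0.598 , 0.1436, 0.072 ]))]
scene spline_ends [(0.58, array([382.6, 225.1]), array([0.5907, 0.149 , 0.094 ]))]
scene nose [(0.63, array([383.4, 226.7]), array([0.5995, 0.1339, 0.105 ]))]
```

View pics/w7.png

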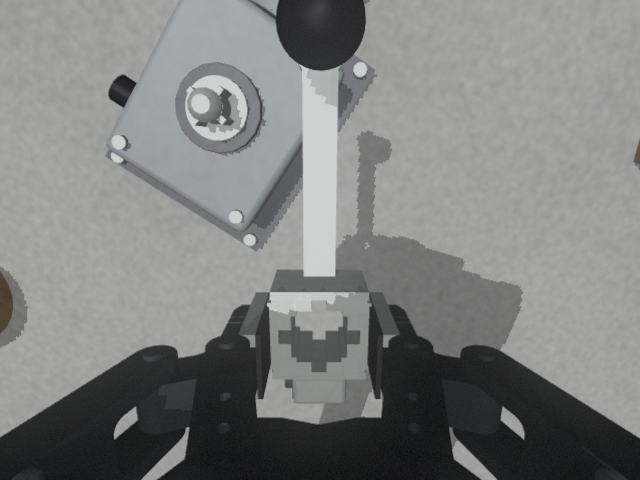

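View pics/w7c.png

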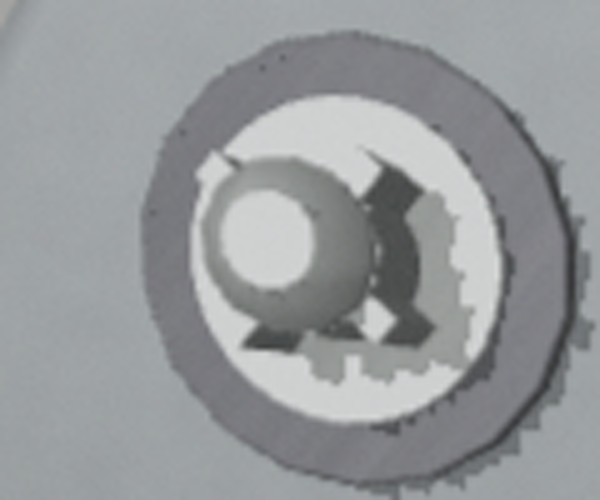

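```bash
python3 - <<'E'
from m import *
c=camera("wrist")
print(proj(c,[.594,.14,.094]))
a=atz(c,(190.4,89.4),.094);b=atz(c,(222.4,119.4),.094);print(a,b,(a+b)/2,np.linalg.norm(a-b),np.degrees(np.arctan2(*(a-b)[[1,0]])))
n=atz(c,(200.6,103.6),.105);s=atz(c,(216,107.6),.072);print(n,s)
# render model overlay
for ang in [np.degrees(np.arctan2(*(a-b)[[1,0]]))]:
  img=cv2.resize(c["img"][56:156,147:267],None,fx=5,fy=5,interpolation=cv2.INTER_CUBIC)
  ax=np.array([.5945,.141])
  for k in range(4):
    th=np.radians(ang+90*k);d=np.array([np.cos(th),np.sin(th)]);e=np.array([-d[1],d[0]])
    P=[list(ax+d*r+e*w)+[.094] for r,w in[(.0092,-.0018),(.013,-.0018),(.013,.0018),(.0092,.0018)]]
    p=(proj(c,P)-[147,56])*5+2
    cv2.polylines(img,[p.astype(np.int32)],True,(0,0,255),1)
  for r,z in [(.019,.072),(.005,.105),(.0092,.099)]:
    t=np.linspace(0,6.28,60);P=np.c_[ax[0]+r*np.cos(t),ax[1]+r*np.sin(t),0*t+z]
    cv2.polylines(img,[((proj(c,P)-[147,56])*5+2).astype(np.int32)],True,(0,255,0),1)
cv2.imwrite("pics/w8.png",img);st()
E
```

```text
[[208.32674933 108.6976719 ]]
[0.60142704 0.1515131  0.094     ] [0.59040515 0.13123221 0.094     ] [0.59591609 0.14137266 0.094     ] 0.023082387279088346 61.47761084413198
[0.59546653 0.14141572 0.105     ] [0.59586137 0.14165935 0.072     ]
t 7.35 q [-0.113  0.133  1.761  0.     1.247  1.197] pos [0.5288 0.0587 0.1982] yawY -75.07 z [ 0.  0. -1.] F [ 0.31 -1.55 -3.07] T [ 0.002  0.048 -0.022] op 0.405
```

View pics/w8.png

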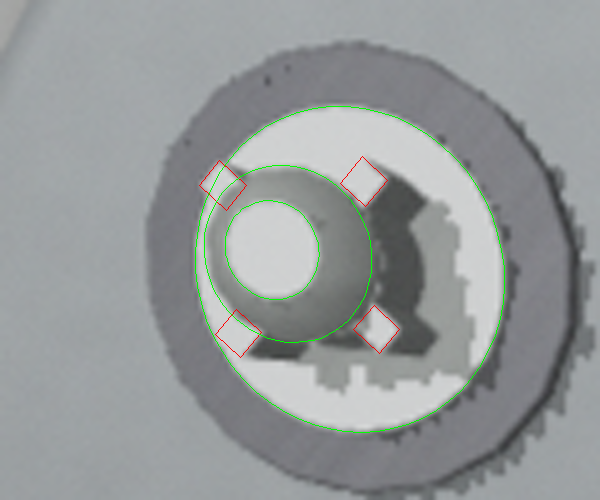

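```bash
python3 - <<'E'
from m import *
c=camera("wrist");o=get_obs()
img=c["img"].copy()
cv2.imwrite("pics/w9.png",cv2.resize(img[260:420,240:400],None,fx=3.7,fy=3.7,interpolation=cv2.INTER_CUBIC))
print(o["eef_pos"])
R=np.array([np.cos(np.radians(14.93)),np.sin(np.radians(14.93))])
for s in (-.018,0,.018): print(s,(proj(c,[*(o["eef_pos"][:2]+R*s),o["eef_pos"][2]+.004])-[240,260])*3.7)
print(pin(c,"lever_hub"),pin(c,"lever_bore"))
E
```

```text
[0.52879835 0.05867214 0.19820497]
-0.018 [[288.05940225 453.26655152]]
0 [[287.99323475 287.77830892]]
0.018 [[287.92235541 110.50551309]]
[(0.69, array([318.3, 323.2]))] [(0.86, array([318.8, 307.6]))]
```

View pics/w9.png

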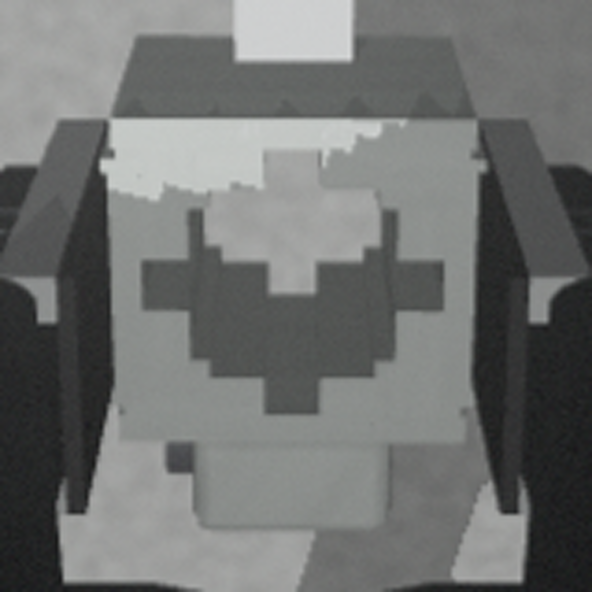

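{"api": "servo_tool", "payload": {"plan": [[[0.01,0.012,0,-0.1083,-1],[0.01,0.012,0,-0.1083,-1],[0.01,0.012,0,-0.1083,-1],[0.01,0.012,-0.01,-0.1083,-1],[0.01,0.012,-0.02,-0.1083,-1],[0.01,0.012,-0.02,-0.1083,-1],[0.0057,0.0103,-0.008,-0.1083,-1],[0,0,0,0,-1]]]}}

```text
time_s: 8.3
eef_pos: [0.5937, 0.142, 0.1382]
eef_rot: [0.0, 0.969, -0.246, -0.002]
wrist_force: [-0.5, -1.0, -2.2]
opening: 0.409
```

{"api": "servo_tool", "payload": {"plan": [[[0,0,0,0,-1],[0,0,0,0,-1]]]}}

```text
time_s: 8.5
eef_pos: [0.5948, 0.1405, 0.1411]
eef_rot: [-0.0, 0.969, -0.245, 0.001]
wrist_force: [-0.1, 0.3, -2.7]
opening: 0.401
```

```bash
python3 - <<'E'
from m import *
c=camera("wrist");st()
cv2.imwrite("pics/w10.png",cv2.resize(c["img"][240:420,220:420],None,fx=3,fy=3,interpolation=cv2.INTER_CUBIC))
ax=np.array([.5945,.141])
for z in (.105,.099,.094): print((proj(c,[*ax,z])-[220,240])*3)
o=get_obs()["eef_pos"];print((proj(c,[[*o[:2],o[2]+.004],[*o[:2],o[2]-.02]])-[220,240])*3)
E
```

```text
t 8.55 q [ 0.038  0.367  1.598 -0.     1.175  2.105] pos [0.5949 0.1405 0.1412] yawY -118.43 z [ 0.002 -0.    -1.   ] F [ 0.19 -0.66 -1.39] T [0.033 0.046 0.045] op 0.405
[[296.95042215 165.46072607]]
[[296.98084257 150.62276635]]
[[297.00475181 138.96071977]]
[[298.88993885 292.79846307]
 [298.74780596 207.05512141]]
```

View pics/w10.png

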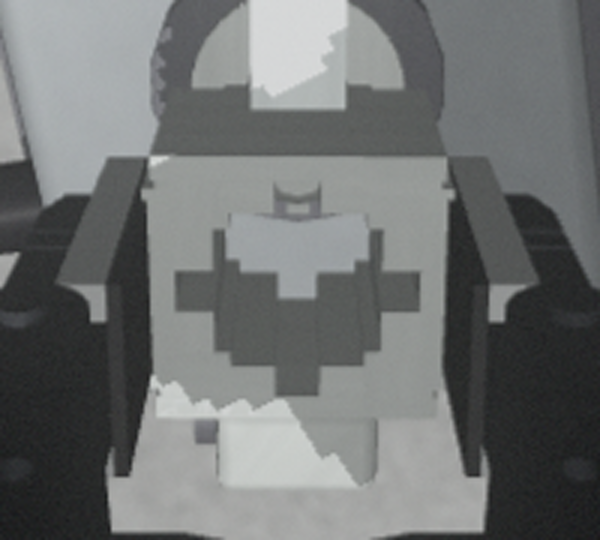

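{"api": "servo_tool", "payload": {"plan": [[[-0.0003,0.0004,-0.006,0,-1],[0,0,-0.006,0,-1],[0,0,-0.004,0,-1],[0,0,-0.003,0,-1],[0,0,-0.002,0,-1],[0,0,0,0,-1]]]}}

```text
time_s: 9.15
eef_pos: [0.594, 0.1413, 0.1187]
eef_rot: [0.0, 0.969, -0.246, -0.0]
wrist_force: [-0.2, -0.5, -3.0]
opening: 0.403
```

```bash
python3 - <<'E'
from m import *
st()
E
```

```text
t 9.15 q [0.039 0.395 1.61  0.    1.137 2.108] pos [0.594  0.1413 0.1187] yawY -118.5 z [-0.001 -0.    -1.   ] F [-0.21 -0.53 -2.97] T [ 0.01   0.033 -0.034] op 0.403
```

Past the nose taper with no contact force. Continue slowly past the spline-end height.

{"api": "servo_tool", "payload": {"plan": [[[0,0,-0.002,0,-1],[0,0,-0.0015,0,-1],[0,0,-0.001,0,-1],[0,0,-0.001,0,-1],[0,0,-0.001,0,-1],[0,0,0,0,-1]]]}}

```text
time_s: 9.75
eef_pos: [0.5941, 0.1413, 0.1125]
eef_rot: [0.0, 0.969, -0.246, -0.0]
wrist_force: [-0.4, 1.0, -1.7]
opening: 0.407
```

```bash
python3 - <<'E'
from m import *
st()
E
```

```text
t 9.75 q [ 0.039  0.403  1.613 -0.     1.125  2.108] pos [0.5941 0.1413 0.1125] yawY -118.5 z [-0. -0. -1.] F [-0.42  1.03 -1.68] T [ 0.055  0.032 -0.006] op 0.407
```

{"api": "servo_tool", "payload": {"plan": [[[0,0,-0.001,0,-1],[0,0,-0.001,0,-1],[0,0,-0.001,0,-1],[0,0,-0.001,0,-1],[0,0,0,0,-1]]]}}

```text
time_s: 10.25
eef_pos: [0.5941, 0.1413, 0.1085]
eef_rot: [0.0, 0.969, -0.246, -0.0]
wrist_force: [-0.4, -0.8, -2.5]
opening: 0.406
```

```bash
python3 - <<'E'
from m import *
st()
E
```

```text
t 10.25 q [ 0.039  0.409  1.615 -0.     1.118  2.108] pos [0.5941 0.1413 0.1085] yawY -118.51 z [-0. -0. -1.] F [-0.38 -0.78 -2.45] T [0.017 0.01  0.002] op 0.406
```

{"api": "servo_tool", "payload": {"plan": [[[0,0,-0.002,0,-1],[0,0,-0.002,0,-1],[0,0,-0.002,0,-1],[0,0,-0.002,0,-1],[0,0,-0.002,0,-1],[0,0,-0.001,0,-1],[0,0,-0.001,0,-1],[0,0,0,0,-1]]]}}

```text
time_s: 11.05
eef_pos: [0.5941, 0.1414, 0.0965]
eef_rot: [0.0, 0.969, -0.246, -0.0]
wrist_force: [0.1, -0.3, -2.9]
opening: 0.406
```

```bash
python3 - <<'E'
from m import *
st()
E
```

```text
t 11.05 q [0.039 0.425 1.62  0.    1.096 2.108] pos [0.5941 0.1414 0.0965] yawY -118.51 z [-0. -0. -1.] F [ 0.09 -0.27 -2.94] T [ 0.04  -0.015  0.031] op 0.406
```

{"api": "servo_tool", "payload": {"plan": [[[0,0,-0.001,0,-1],[0,0,-0.001,0,-1],[0,0,-0.001,0,-1],[0,0,-0.0005,0,-1],[0,0,-0.0005,0,-1],[0,0,0,0,-1]]]}}

```text
time_s: 11.65
eef_pos: [0.5942, 0.1414, 0.0926]
eef_rot: [0.0, 0.969, -0.246, -0.0]
wrist_force: [0.3, -0.0, -1.6]
opening: 0.401
```

```bash
python3 - <<'E'
from m import *
st()
E
```

```text
t 11.65 q [0.04  0.431 1.622 0.    1.089 2.108] pos [0.5942 0.1414 0.0926] yawY -118.5 z [-0. -0. -1.] F [ 0.3  -0.02 -1.59] T [0.019 0.044 0.021] op 0.401
```

{"api": "servo_tool", "payload": {"plan": [[[0,0,-0.0005,0,-1],[0,0,-0.0003,0,-1],[0,0,-0.0003,0,-1],[0,0,0,0,-1],[0,0,0,0,-1]]]}}

```text
time_s: 12.15
eef_pos: [0.5942, 0.1414, 0.0918]
eef_rot: [0.0, 0.969, -0.246, 0.0]
wrist_force: [-2.1, -0.5, 0.6]
opening: 0.406
```

```bash
python3 - <<'E'
from m import *
st()
c=camera("wrist");cv2.imwrite("pics/w11.png",c["img"])
c=camera("scene");cv2.imwrite("pics/s11.png",cv2.resize(c["img"][180:280,310:450],None,fx=5,fy=5,interpolation=cv2.INTER_CUBIC))
E
```

```text
t 12.15 q [ 0.04   0.432  1.622 -0.     1.088  2.108] pos [0.5942 0.1414 0.0918] yawY -118.5 z [ 0. -0. -1.] F [-2.14 -0.51  0.56] T [-0.027  0.179  0.023] op 0.406
```

View pics/w11.png

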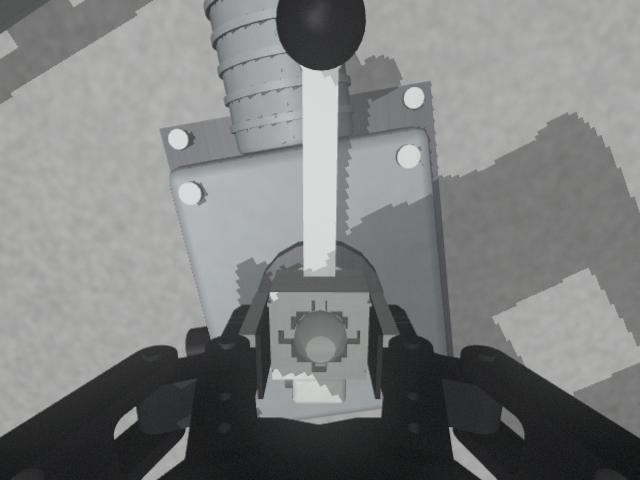

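View pics/s11.png

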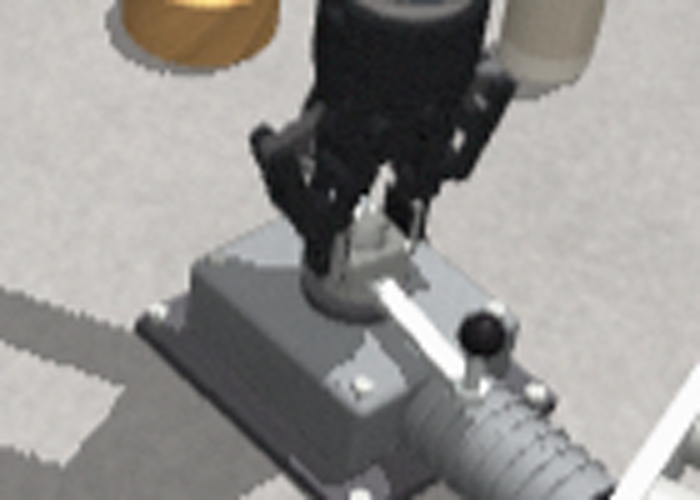

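{"api": "servo_tool", "payload": {"plan": [[[0,0,-0.0003,0,-1],[0,0,-0.0003,0,-1],[0,0,0,0,-1],[0,0,0,0,-1]]]}}

```text
time_s: 12.65
eef_pos: [0.5943, 0.1414, 0.0918]
eef_rot: [0.0, 0.969, -0.246, 0.0]
wrist_force: [-4.4, -0.1, 6.7]
opening: 0.404
```

```bash
python3 - <<'E'
from m import *
st()
E
```

```text
t 12.65 q [ 0.04   0.432  1.622 -0.     1.088  2.108] pos [0.5943 0.1414 0.0918] yawY -118.5 z [ 0. -0. -1.] F [-4.36 -0.06  6.69] T [-0.106  0.644 -0.013] op 0.404
```

{"api": "servo_tool", "payload": {"plan": [[[0,0,0.0005,0,-1],[0,0,0,0.03,-1],[0,0,0,0.03,-1],[0,0,0,0.03,-1],[0,0,0,0.03,-1],[0,0,0,0,-1]]]}}

```text
time_s: 13.25
eef_pos: [0.5943, 0.141, 0.0918]
eef_rot: [0.0, 0.982, -0.188, 0.0]
wrist_force: [-3.7, -1.5, 3.1]
opening: 0.403
```

```bash
python3 - <<'E'
from m import *
st()
E
```

```text
t 13.25 q [ 3.900e-02  4.320e-01  1.622e+00 -1.000e-03  1.088e+00  1.988e+00] pos [0.5943 0.141  0.0918] yawY -111.62 z [ 0. -0. -1.] F [-3.73 -1.55  3.09] T [-0.367  0.453  0.015] op 0.403
```

{"api": "servo_tool", "payload": {"plan": [[[-0.0003,-0.0001,0,0.05,-1],[0,0,0,0.05,-1],[0,0,0,0.05,-1],[0,0,0,0.05,-1],[0,0,0,0.05,-1]]]}}

```text
time_s: 13.75
eef_pos: [0.5944, 0.1411, 0.0918]
eef_rot: [-0.0, 0.998, -0.063, 0.0]
wrist_force: [-1.0, -0.3, 3.9]
opening: 0.408
```

```bash
python3 - <<'E'
from m import *
st()
E
```

```text
t 13.75 q [ 0.039  0.431  1.623 -0.     1.087  1.737] pos [0.5944 0.1411 0.0918] yawY -97.26 z [ 0.001 -0.    -1.   ] F [-0.98 -0.28  3.94] T [-0.185  0.281 -0.211] op 0.408
```

{"api": "servo_tool", "payload": {"plan": [[[0,0,0,0.06,-1],[0,0,0,0.06,-1],[0,0,0,0.06,-1],[0,0,0,0.06,-1],[0,0,0,0.06,-1],[0,0,0,0.06,-1],[0,0,0,0.06,-1],[0,0,0,0,-1]]]}}

```text
time_s: 14.55
eef_pos: [0.5944, 0.1413, 0.0918]
eef_rot: [-0.0, 0.989, 0.146, 0.001]
wrist_force: [-0.8, -0.5, 2.6]
opening: 0.407
```

```bash
python3 - <<'E'
from m import *
st()
E
```

```text
t 14.55 q [0.039 0.431 1.623 0.    1.087 1.318] pos [0.5944 0.1413 0.0918] yawY -73.25 z [ 0.001  0.    -1.   ] F [-0.8  -0.46  2.58] T [-0.055  0.183  0.028] op 0.407
```

{"api": "servo_tool", "payload": {"plan": [[[0,0,0,0.02,-1],[0,0,0,0.02,-1],[0,0,0,0.02,-1],[0,0,0,0.02,-1]]]}}

```text
time_s: 14.95
eef_pos: [0.5943, 0.1414, 0.0918]
eef_rot: [-0.0, 0.983, 0.186, 0.001]
wrist_force: [0.2, 0.7, 3.3]
opening: 0.405
```

```bash
python3 - <<'E'
from m import *
st()
E
```

```text
t 14.95 q [0.039 0.431 1.623 0.    1.087 1.236] pos [0.5943 0.1414 0.0918] yawY -68.59 z [ 0.001  0.    -1.   ] F [0.17 0.68 3.27] T [ 0.106 -0.009 -0.201] op 0.405
```

{"api": "servo_tool", "payload": {"plan": [[[0,0,0,0.015,-1],[0,0,0,0.01,-1],[0,0,0,0,-1]]]}}

```text
time_s: 15.25
eef_pos: [0.5943, 0.1414, 0.0918]
eef_rot: [0.0, 0.98, 0.198, 0.0]
wrist_force: [1.4, 1.5, 3.6]
opening: 0.406
```

```bash
python3 - <<'E'
from m import *
st()
E
```

```text
t 15.25 q [0.039 0.431 1.623 0.    1.087 1.212] pos [0.5943 0.1414 0.0918] yawY -67.2 z [ 0.001  0.    -1.   ] F [1.43 1.46 3.6 ] T [ 0.205 -0.141 -0.048] op 0.406
```

{"api": "servo_tool", "payload": {"plan": [[[0,0,0,0.01,-1],[0,0,0,0.01,-1],[0,0,0,0,-1]]]}}

```text
time_s: 15.55
eef_pos: [0.5943, 0.1414, 0.0917]
eef_rot: [-0.0, 0.978, 0.207, 0.0]
wrist_force: [2.4, 2.2, 4.1]
opening: 0.408
```

```bash
python3 - <<'E'
from m import *
st()
E
```

```text
t 15.55 q [0.039 0.431 1.623 0.    1.087 1.192] pos [0.5943 0.1414 0.0917] yawY -66.05 z [ 0.001  0.    -1.   ] F [2.38 2.17 4.07] T [ 0.297 -0.291 -0.069] op 0.408
```

{"api": "servo_tool", "payload": {"plan": [[[0,0,0,0.01,-1],[0,0,0,0.01,-1],[0,0,0,0,-1]]]}}

```text
time_s: 15.85
eef_pos: [0.5943, 0.1414, 0.0918]
eef_rot: [-0.0, 0.976, 0.217, 0.0]
wrist_force: [2.1, 2.3, 4.7]
opening: 0.401
```

```bash
python3 - <<'E'
from m import *
st()
E
```

```text
t 15.85 q [0.039 0.431 1.623 0.    1.087 1.172] pos [0.5943 0.1414 0.0918] yawY -64.92 z [ 0.001  0.    -1.   ] F [2.15 2.35 4.69] T [ 0.319 -0.23  -0.033] op 0.401
```

```bash
python3 - <<'E'
from m import *
c=camera("wrist");cv2.imwrite("pics/w12.png",c["img"])
cv2.imwrite("pics/w12c.png",cv2.resize(c["img"][270:400,240:400],None,fx=4.5,fy=4.5,interpolation=cv2.INTER_CUBIC))
E
```

```text
(no output)
```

View pics/w12.png

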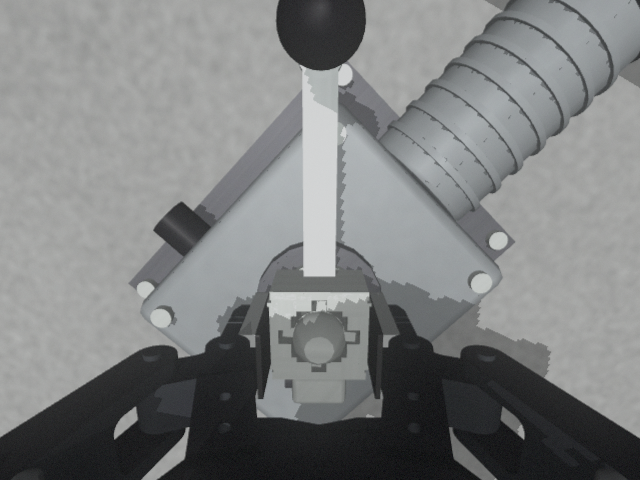

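View pics/w12c.png

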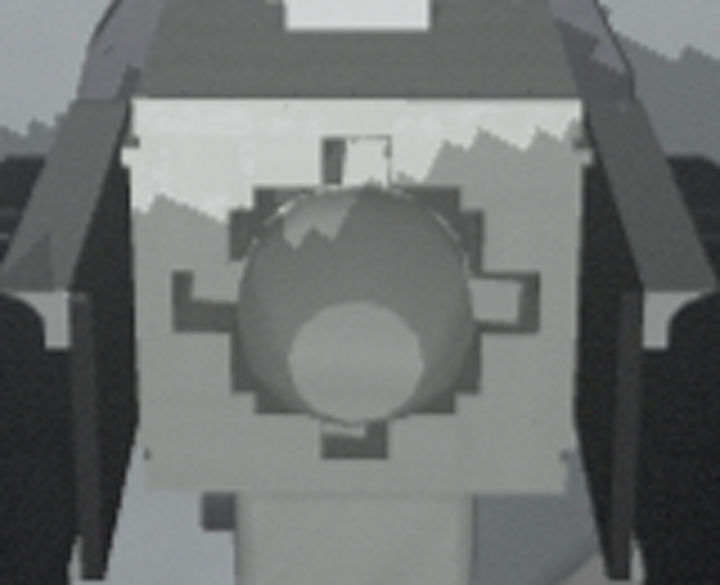

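{"api": "servo_tool", "payload": {"plan": [[[0,0,0,0.015,-1],[0,0,0,0.015,-1]]]}}

```text
time_s: 16.1
eef_pos: [0.5943, 0.1414, 0.0918]
eef_rot: [-0.0, 0.973, 0.232, 0.0]
wrist_force: [1.3, 2.3, 4.8]
opening: 0.41
```

```bash
python3 - <<'E'
from m import *
st()
E
```

```text
t 16.1 q [0.039 0.431 1.623 0.    1.087 1.142] pos [0.5943 0.1414 0.0918] yawY -63.18 z [ 0.001  0.    -1.   ] F [1.28 2.3  4.82] T [ 0.276 -0.268 -0.213] op 0.41
```

{"api": "servo_tool", "payload": {"plan": [[[0,0,0,0.008,-1],[0,0,0,0.008,-1]]]}}

```text
time_s: 16.3
eef_pos: [0.5943, 0.1414, 0.0918]
eef_rot: [-0.0, 0.971, 0.24, 0.0]
wrist_force: [1.4, 2.6, 5.0]
opening: 0.407
```

```bash
python3 - <<'E'
from m import *
st()
E
```

```text
t 16.3 q [0.039 0.431 1.623 0.    1.087 1.126] pos [0.5943 0.1414 0.0918] yawY -62.28 z [ 0.001  0.    -1.   ] F [1.44 2.59 5.04] T [ 0.338 -0.232 -0.148] op 0.407
```

{"api": "servo_tool", "payload": {"plan": [[[0,0,0,0.008,-1],[0,0,0,0.004,-1]]]}}

```text
time_s: 16.5
eef_pos: [0.5943, 0.1414, 0.0918]
eef_rot: [-0.0, 0.969, 0.245, 0.0]
wrist_force: [1.4, 2.6, 5.1]
opening: 0.407
```

```bash
python3 - <<'E'
from m import *
st()
E
```

```text
t 16.5 q [0.039 0.431 1.623 0.    1.087 1.115] pos [0.5943 0.1414 0.0918] yawY -61.61 z [ 0.001  0.    -1.   ] F [1.44 2.59 5.09] T [ 0.297 -0.264 -0.266] op 0.407
```

{"api": "servo_tool", "payload": {"plan": [[[0,0,0,0.005,-1],[0,0,0,0.005,-1]]]}}

```text
time_s: 16.7
eef_pos: [0.5943, 0.1414, 0.0918]
eef_rot: [-0.0, 0.968, 0.25, 0.0]
wrist_force: [1.9, 2.5, 4.3]
opening: 0.408
```

```bash
python3 - <<'E'
from m import *
st()
c=camera("wrist")
cv2.imwrite("pics/w13c.png",cv2.resize(c["img"][270:400,240:400],None,fx=4.5,fy=4.5,interpolation=cv2.INTER_CUBIC))
st()
E
```

```text
t 16.7 q [3.900e-02 4.310e-01 1.623e+00 1.000e-03 1.087e+00 1.105e+00] pos [0.5943 0.1414 0.0918] yawY -61.08 z [ 0.001  0.001 -1.   ] F [1.86 2.54 4.26] T [ 0.322 -0.264 -0.557] op 0.408
t 16.75 q [3.900e-02 4.310e-01 1.623e+00 1.000e-03 1.087e+00 1.105e+00] pos [0.5943 0.1414 0.0918] yawY -61.07 z [ 0.001  0.001 -1.   ] F [2.33 1.93 5.57] T [ 0.312 -0.295 -0.562] op 0.405
```

View pics/w13c.png

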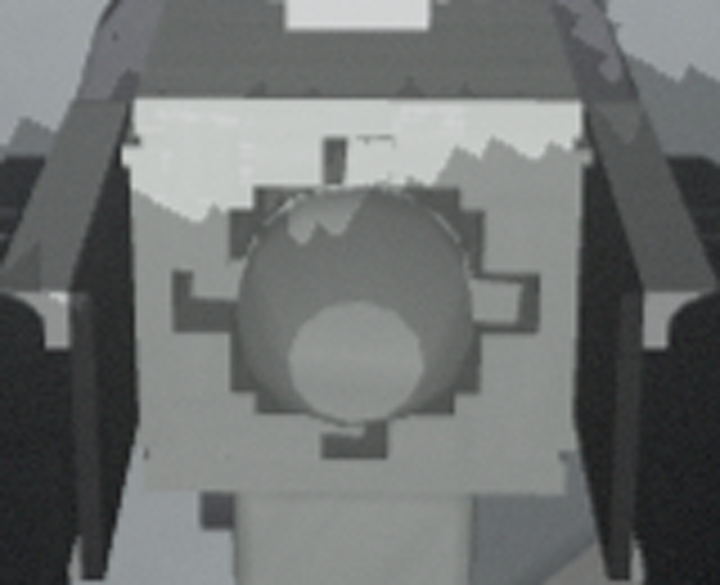

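{"api": "servo_tool", "payload": {"plan": [[[0,0,0,-0.008,-1],[0,0,0,0,0.5],[0,0,0,0,0.5],[0,0,0,0,0.5],[0,0,0.01,0,0.5],[0,0,0.03,0,0.5],[0,0,0.04,0,0.5],[0,0,0.04,0,0.5]]]}}

```text
time_s: 17.55
eef_pos: [0.5934, 0.1412, 0.2129]
eef_rot: [-0.0, 0.969, 0.246, -0.001]
wrist_force: [1.0, 0.5, 0.6]
opening: 0.751
```

{"api": "servo_tool", "payload": {"plan": [[[-0.02,-0.02,0.03,0,0.5],[-0.02,-0.02,0.0,0,0.5],[0,0,0,0,0.5],[0,0,0,0,0.5]]]}}

```text
time_s: 17.95
eef_pos: [0.5539, 0.1011, 0.2421]
eef_rot: [0.0, 0.969, 0.246, 0.0]
wrist_force: [0.1, -0.5, 0.9]
opening: 0.749
```

```bash
python3 - <<'E'
from m import *
st()
c=camera("wrist");cv2.imwrite("pics/w14.png",c["img"])
print(pin(c,"lever_hub"),pin(c,"lever_knob"))
h=atz(c,pin(c,"lever_hub")[0][1],.084);k=atz(c,pin(c,"lever_knob")[0][1],.114);print(h,k,np.degrees(np.arctan2(*(k-h)[[1,0]])))
c=camera("scene");cv2.imwrite("pics/s14.png",cv2.resize(c["img"][180:280,310:450],None,fx=5,fy=5,interpolation=cv2.INTER_CUBIC))
E
```

```text
t 17.95 q [-0.03   0.157  1.642  0.     1.343  1.044] pos [0.5539 0.1011 0.2421] yawY -61.55 z [ 0.001  0.    -1.   ] F [ 0.06 -0.5   0.86] T [-0.011 -0.048 -0.075] op 0.749
[(0.86, array([293.9, 156.8]))] []Traceback (most recent call last):
  File "<stdin>", line 5, in <module>
IndexError: list index out of range
```

View pics/w14.png

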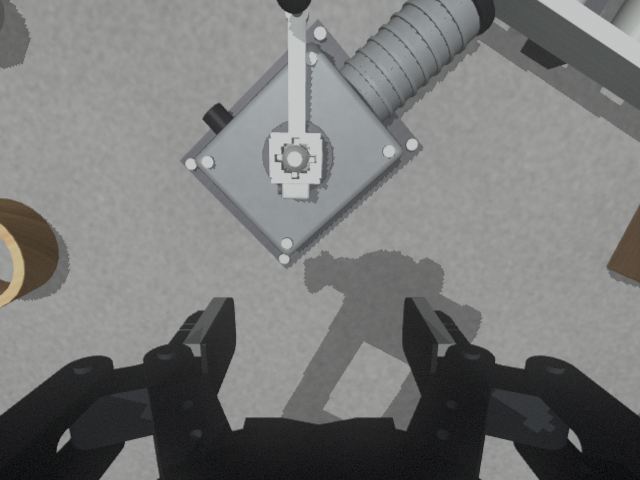

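```bash
python3 - <<'E'
from m import *
c=camera("wrist");f=7;x0,y0=250,110
img=cv2.resize(c["img"][y0:y0+80,x0:x0+90],None,fx=f,fy=f,interpolation=cv2.INTER_CUBIC)
raw=img.copy()
ax=np.array([.5945,.141])
def poly(P,col): cv2.polylines(img,[((proj(c,P)-[x0,y0]+.5)*f).astype(np.int32)],True,col,1)
for k in range(4):
    th=np.radians(61.5+51.6+90*k);d=np.array([np.cos(th),np.sin(th)]);e=np.array([-d[1],d[0]])
    poly([list(ax+d*r+e*w)+[.094] for r,w in[(.0092,-.0018),(.013,-.0018),(.013,.0018),(.0092,.0018)]],(0,0,255))
th=np.radians(28.5);d=np.array([np.cos(th),np.sin(th)]);e=np.array([-d[1],d[0]])
poly([list(ax+d*r+e*w)+[.096] for r,w in[(-.018,-.018),(.018,-.018),(.018,.018),(-.018,.018)]],(0,255,0))
cv2.imwrite("pics/w15.png",np.hstack([img[:, :400*2]]))
c=camera("scene");cv2.imwrite("pics/s15.png",cv2.resize(c["img"][180:280,310:450],None,fx=5,fy=5,interpolation=cv2.INTER_CUBIC))
h=pin(c,"lever_hub");k=pin(c,"lever_knob");print(h,k)
if h: print(atz(c,h[0][1],.084))
if k: print(atz(c,k[0][1],.114))
E
```

```text
[(0.66, array([379.3, 230.9]))] [(0.76, array([422.4, 223.2])), (0.51, array([214.3, 357.9]))]
[0.58988157 0.1360241  0.084     ]
[0.67426023 0.19005608 0.114     ]
```

View pics/w15.png

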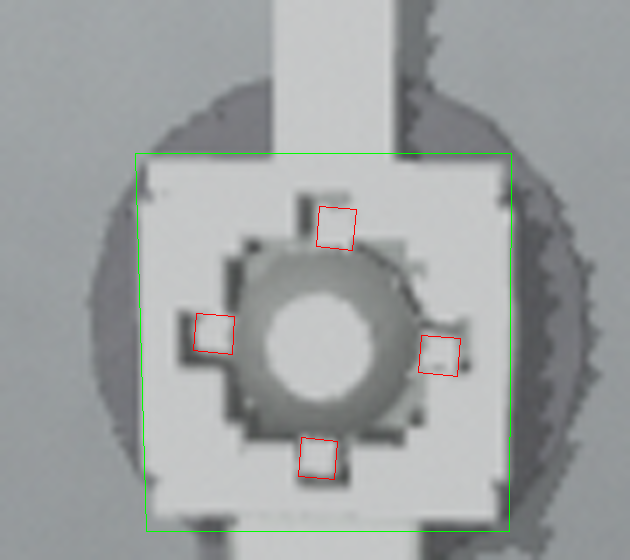

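View pics/s15.png

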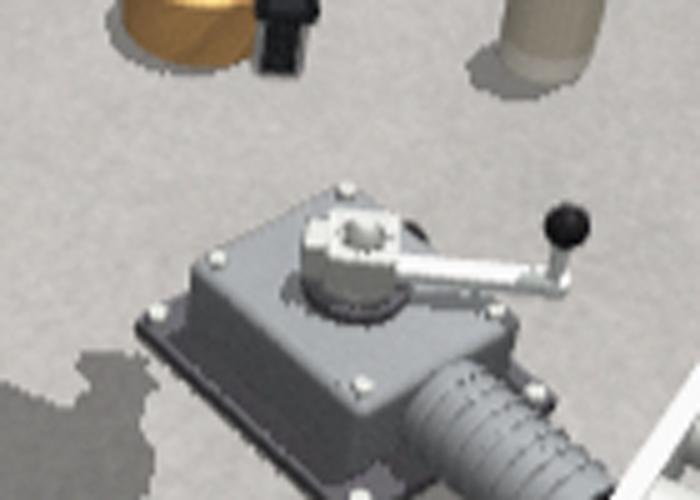

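```bash
python3 -c "
from m import *
st();print(hand_in())"
```

```text
t 18.4 q [-0.029  0.159  1.641  0.     1.342  1.043] pos [0.554  0.1015 0.2411] yawY -61.47 z [-0.001  0.    -1.   ] F [ 0.5  -0.55  0.59] T [ 0.016  0.015 -0.031] op 0.752
the job is handed in; nothing more can be done
None
```

The lever is fully home on the collar, the shaft has been swung anticlockwise to its stop, and I handed the job in at 18.4 s. `hand_in()` gave no verdict.

- **Fitting:** I read the spline rotation from the wrist camera (about -28.5°, repeating every 90°) and turned the lever to match. It slid down with no contact force past the spline ends. It seated at the expected height (hub underside about 72 mm above the table) with roughly 10 N of pressing.
- **Swing:** I turned the hub anticlockwise in small steps. At about 1.00 rad of tool turn (0.9 rad plus the groove play), the twist rose from about 0.2 to 0.56 N m, which I took as the stop. I then backed off slightly, opened the gripper and lifted clear.
- **Last checks:** The wrist image shows the hub level on the collar and the splines where a 0.9 rad turn puts them, within a few degrees. The gripper is about 14 cm above the lever and the wrist force is near zero. I touched no other object, but I did not measure the bystanders' final positions.
- **What disagreed:** The scene-camera network placed the hub about 7 mm off the axis. That is within its usual scatter, and the wrist image overlay does not support it. My first grip was too low and pressed on the table with about 6 N, so I regripped 4 mm higher; the force stayed about the same.

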